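# Make up a cup batch and hold its card clip open

## Robot

A 7-joint arm with a two-finger parallel gripper is mounted at the origin on the work surface. World frame = base frame: x ahead of the robot, y to its left, z up, the work surface at z = 0. Lengths are in m, angles in rad, forces in N, time in s.
With the tool pointing down it reaches from about 0.4 to 0.85 m from the base axis. Payload 10.4 kg.
Tool frame: the origin (TCP) lies at the very end of the fingers, on their centre line; the grasp point (between the pads) lies behind it (bot.grip_depth is the z of the grasp point in the tool frame, in m); z points along the fingers, y is the direction in which the jaws open and shut (so a half turn about z gives the same grasp; the last joint's range is limited). The gripper opens to 87 mm and grips with 3 to 60 N. Pads are 19 mm wide; open, the fingers measure 117 mm over their backs; the gripper's body (75 mm by 190 mm) begins 51 mm behind the grasp point.
Start: joints at [1.308, 0.332, -0.065, 1.46, 0.022, 1.35, -0.088], TCP at [0.148, -0.607, 0.223] pointing down, gripper open.
Joint ranges: [-2.6, 2.6], [-0.5, 2.12], [-1.47, 1.34], [0.16, 2.42], [-1.27, 4.41], [0.06, 2.06], [-2.6, 2.6]. Speed limits (rad/s): [2.22, 2.22, 2.79, 2.79, 3.14, 3.14, 3.14].

## Interface

Orientations are given as a unit quaternion [x, y, z, w].
In Python, from station import bot gives the robot as it stands.
- The arm moves only by the shell command python3 -m jog 'ROWS' [OPENING] [FORCE]. ROWS is text: rows parted by semicolons, each of 6 numbers parted by spaces: the shift along the world's x, y, z in units of 40 mm (1.0 is 40 mm), then the turn, a rotation vector about the world's x, y, z in units of 10 degrees (1.0 is 10 degrees). In form: x y z ax ay az; .... A call has 1 to 12 rows; each row shifts and turns the commanded pose from where the row before left it; what a row does not reach is not made up. A row lasts 1/8 s, in which the tool goes at most 62.5 mm and 10.7 degrees, less where a joint would pass 70% of its speed; a pose out of reach is approached as far as the arm can. A call is refused whole if a number of a shift passes 1 or a number of a turn 1, either way. A call with a gripper value outside its range is refused whole. OPENING is the closure in counts, from 0 (fully open) to 255 (shut), set as the call begins (- or left out, the last holds). The fingers move at their own pace and stop on an object; FORCE is the grip in N (left out, the last holds). Time passes only in rows, so rows that do not move let the fingers close. It gives the time, the measured TCP pose, the force and the opening at its end, in the units of the state.
- bot.observe(): the state, without advancing time (a new reading comes with each control period).
- bot.grab_frame(name): name is "scene" or "top" or "wrist"; returns the picture (400x640x3 uint8, red, green, blue); there is no depth.
- bot.camera_model(name): a dict with "fx", "fy", "cx", "cy" (pixels), "eye" and "orientation" of the camera in the world; the wrist camera has in their place "T_tool_cam" (4x4, takes a point from camera to tool coordinates, whose origin is the TCP and whose axes are the flange's). Camera axes: x right, y up, looking along -z (the intrinsics and any distortion apply to the point x, -y, -z); pixel columns grow to the right and rows downward; lengths in m; the calibration is good to about 2 mm. A picture is of the moment at which its call begins: read the wrist's pose just before it. camera_model takes no time and is no camera call.
- bot.hand_in(): hands the job in, once; it reports no verdict.
The state is a dict: "clock": time; "joint_positions": joint angles; "qd": joint speeds; "tau": joint torques, N m; "tool_pos": TCP position; "tcp_rot": TCP orientation; "contact_force": force on the tool from outside, world axes, zero at the start; "torque": the same for the moment, N m; "grip_width": opening from 0.0 (shut) to 1.0 (fully open).
Only numpy, scipy, OpenCV 4.12 (cv2) and the standard library are available. Lean on these libraries where they do the work, as an engineer would, in place of code of your own. Each camera call takes 0.05 s, during which the arm holds its last target.

## Task

Make up this batch of sample cups: first nest the loose cup upright and fully home inside the matching cup that stands in the seat of the stand, and let go of it. Then take the spring clip lying on the deck by its handles, squeeze it wide open and hold it level and in line with the stand's upright card, its jaws gaping well over the card's front edge, one jaw on each side and the clip touching neither card nor stand, so that a colleague can slip a label in. Finish while still holding the clip squeezed open there; leave the bottle, the jar and the tip box where they are.

Things in the scene. Friction and masses are not known exactly. Their poses are not given: they have to be found in the camera images.
- cup: Loose white plastic cup, mouth up on the deck (z = 0). Origin: centre of underside, z up. 72 mm high; outside radius 19 mm at the foot, 28 at 54 mm height; top 15 mm a straight rim band 60 mm across to grip from above. Wall 2.5 mm, inner floor 26 mm above the underside, about 60 g. Fully nested its underside rests on the lower cup's inner floor: origin and rim 26 mm above the other's.
- seated_cup: The second cup, of the same shape and size, standing loose, mouth up, in the round seat of the stand, its underside 12 mm above the deck. Origin at the centre of its underside, z up.
- seat (a point): Centre of the round cup seat on the stand, on the top face of its base plate, 12 mm above the deck; a collar 8 mm high keeps the cup in place. Axes as the stand's.
- stand: Fixed stand: white plate 130 (x) by 240 (y) by 12 mm, origin at the centre of its underside, z up, front to -x. Cup seat at (-10, 70) mm. A stiff plain upright card stands at y = -75 mm in a slotted foot (x -15 to 35 mm, up to 34 mm high): 3 mm thick (y), x from -85 to 35, z from 22 to 85 mm; its front 70 mm are free and overhang the plate by 20 mm.
- card_edge (a point): Middle of the card's front upright edge, 53.5 mm above the deck (edge from 22 to 85 mm). Axes as the stand's: the card runs back from it along +x, is 3 mm thick along y.
- clip: Spring clip like a big clothes peg, black plastic, lying on its side on the deck. Origin: on the steel hinge pin's axis at the underside; z up along the pin, jaws to +x (tips 46 mm ahead of the pin), handles to -x (flat plates ending 48 mm behind it); 32 mm thick in z. Handles splay to 53 mm across when shut. About 60 g. Grip it from above about 40 mm behind the pin, closing along its y.
- clip_left (a joint): How far each arm of the clip is turned open (rad): 0 shut, 0.30 squeezed to the stop (both arms turn alike). At the stop the handles are parallel, 26 mm across over the outside, x from -48 to -10 mm; the jaws then gape over 22 mm at the tips, 12 mm near the pin. Squeezing takes 4 N at the handle ends to start, 8 N at the stop; the spring shuts it when let go.
- clip_left_tip (a point): Inside face of the +y jaw's tip, 41.5 mm ahead of the pin (clip shut), at mid thickness (16 mm above the clip's origin).
- clip_right_tip (a point): The same on the -y jaw.
- bottle: Bystander: white plastic bottle, 64 mm across, 150 mm high; origin at the centre of its underside. Leave alone.
- jar: Bystander: brown glass jar, 54 mm across, 70 mm high; origin at the centre of its underside. Leave alone.
- tip_box: Bystander: box of 87 by 122 by 54 mm with a clear lid; origin at the centre of its underside. Leave alone.
Not all that is in view belongs to the job. What is shaped like the cup but purple is not meant.

How it is judged:
On the way, in this order (a step that is already met when the one before it is completed fails the run):
1. the loose cup is nested upright, fully home, in the seated cup and let go (horizontal distance between cup and seated_cup below 0.006 m and z of cup in the frame of seated_cup between 0.022 and 0.031 m and angle between each of cup, seated_cup's own z axis and vertical below 0.1 rad and distance between seated_cup and seat below 0.006 m and contact force between the fingers and cup below 0.1 N), for 0.3 s.
2. the clip is lifted off the deck by the gripper (height (world z) of clip above 0.02 m and contact force between the fingers and clip above 2 N), for 0.2 s.
At the end, for the whole second after the job is handed in: Cup nested (6 mm centred, 22-31 mm up, 0.1 rad), untouched; lower cup within 6 mm of seat, upright. Clip held (>3 N), still, >20 mm up, open >0.24 rad, level/in line 0.3 rad; jaw tips 6-40 mm behind card edge, within 26 mm of mid height, one each side >4 mm off mid plane; clip not touching stand (all of step 1 and value of joint clip_left above 0.24 rad and contact force between the fingers and clip above 3 N and x of clip_left_tip in the frame of card_edge between 0.006 and 0.04 m and z of clip_left_tip in the frame of card_edge between -0.026 and 0.026 m and x of clip_right_tip in the frame of card_edge between 0.006 and 0.04 m and z of clip_right_tip in the frame of card_edge between -0.026 and 0.026 m and ((y of clip_left_tip in the frame of card_edge above 0.004 m and y of clip_right_tip in the frame of card_edge below -0.004 m) or (y of clip_right_tip in the frame of card_edge above 0.004 m and y of clip_left_tip in the frame of card_edge below -0.004 m)) and contact force between clip and stand below 0.3 N and angle between clip's own z axis and vertical below 0.3 rad and angle between the x axis of clip and the x axis of stand, either way round below 0.3 rad and height (world z) of clip above 0.02 m and linear speed of clip below 0.03 m/s); the arm keeps its last pose, push and grip.
It fails at once if the bottle is pushed away (over 30 mm) or tipped (distance of bottle from where it was at the start of the episode above 0.03 m or angle between bottle's own z axis and vertical above 0.4 rad).
It fails at once if the jar is pushed away (over 30 mm) or tipped (distance of jar from where it was at the start of the episode above 0.03 m or angle between jar's own z axis and vertical above 0.4 rad).
It fails at once if the tip box is pushed away (over 30 mm) or tipped (distance of tip_box from where it was at the start of the episode above 0.03 m or angle between tip_box's own z axis and vertical above 0.4 rad).
It also fails if it takes over 53 s, if anything falls off the work surface, if the arm or the gripper's body presses on something with over 40 N, if the wrist force passes 120 N, or if a joint passes its speed limit or range.

## Working session

There is one attempt and no reset: what is moved stays moved. The work goes in short steps, Python scripts to look and compute and a shell command to move; the robot and the scene stay as the last step left them, time stands still between calls to the robot, and variables do not carry over. Pictures are saved under pics/ and viewed, and the job is handed in when it is done.

```bash
mkdir -p pics && ls
python3 - <<'E'
from station import bot
import cv2, json
o=bot.observe(); print(o)
print(bot.grip_depth)
for n in ["scene","top","wrist"]:
    print(n,bot.camera_model(n))
    cv2.imwrite(f"pics/a_{n}.png",bot.grab_frame(n)[:,:,::-1])
E
```

```text
pics
{'clock': 0.0, 'joint_positions': array([ 1.3084228 ,  0.33285473, -0.06468827,  1.4609595 ,  0.02158484,
        1.34987996, -0.08851745]), 'qd': array([-8.21186387e-05, -8.74774653e-04, -4.44047192e-04,  9.64408782e-04,
       -1.27176233e-03,  4.53809055e-04, -7.02154433e-04]), 'tau': array([-4.34004633e-04, -6.23261762e+01,  2.41184060e-02, -3.89893878e+01,
       -6.14507147e-02,  3.98060633e-02,  1.18348407e-04]), 'tool_pos': array([ 0.14832658, -0.60674349,  0.22175592]), 'tcp_rot': array([ 9.92822568e-01,  1.19594541e-01, -1.11247032e-04, -6.94543813e-04]), 'contact_force': array([-0.12134944,  0.23973434, -0.17678384]), 'torque': array([-0.04272715, -0.00148462, -0.00214216]), 'grip_width': 1.0004614768938906}
-0.0187
scene {'fx': 396.602338245536, 'fy': 396.602338245536, 'cx': 315.1566510491582, 'cy': 199.00551294473502, 'eye': array([ 0.99430397, -0.68609829,  0.90031045]), 'orientation': array([0.3674766 , 0.10321198, 0.2343327 , 0.89408972])}
top {'fx': 378.72153863778453, 'fy': 378.72153863778453, 'cx': 323.3050795057513, 'cy': 199.5504048233927, 'eye': array([0.51893031, 0.03177037, 1.0879441 ]), 'orientation': array([ 0.0134768 , -0.03074879, -0.69561103,  0.71763374])}
wrist {'fx': 327.9384251715506, 'fy': 327.9384251715506, 'cx': 317.16960420191225, 'cy': 205.32245590184698, 'T_tool_cam': array([[-1.00415862e-03,  9.67326455e-01,  2.53532090e-01,
         7.00182010e-02],
       [ 9.99999223e-01,  7.84161666e-04,  9.68782753e-04,
         5.72744701e-04],
       [ 7.38319041e-04,  2.53532865e-01, -9.67326491e-01,
        -1.62008188e-01],
       [ 0.00000000e+00,  0.00000000e+00,  0.00000000e+00,
         1.00000000e+00]])}
```

View pics/a_scene.png

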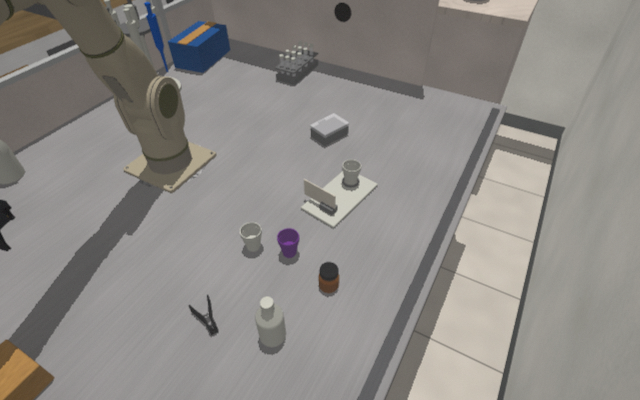

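View pics/a_top.png

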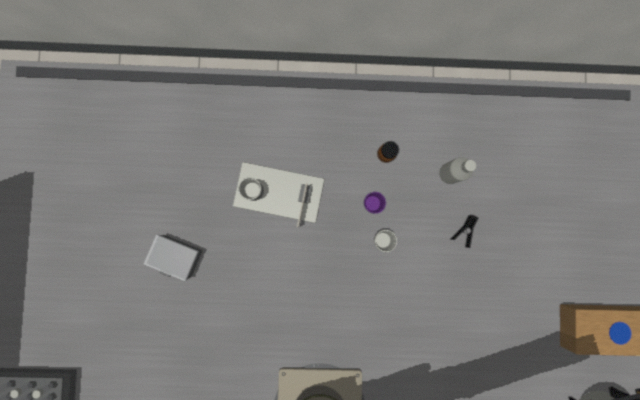

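View pics/a_wrist.png

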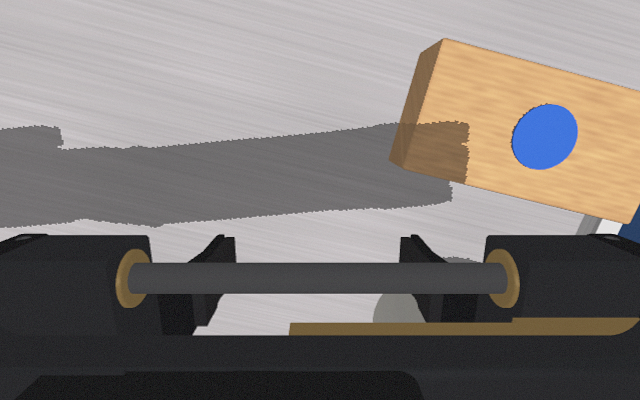

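```bash
cat > h.py <<'E'
from station import bot
import numpy as np, cv2
from scipy.spatial.transform import Rotation as R
def cam(n,o=None):
    m=bot.camera_model(n)
    if n!="wrist": return m,R.from_quat(m["orientation"]).as_matrix(),np.array(m["eye"])
    o=o or bot.observe()
    Rt=R.from_quat(o["tcp_rot"]).as_matrix();T=m["T_tool_cam"]
    return m,Rt@T[:3,:3],Rt@T[:3,3]+o["tool_pos"]
def ray(c,u,v):
    m,Rm,e=c
    return e,Rm@np.array([(u-m["cx"])/m["fx"],-(v-m["cy"])/m["fy"],-1])
def pix2z(c,u,v,z):
    e,d=ray(c,u,v); return e+d*(z-e[2])/d[2]
def proj(c,p):
    m,Rm,e=c; q=Rm.T@(np.asarray(p)-e)
    return np.array([m["cx"]-m["fx"]*q[0]/q[2], m["cy"]+m["fy"]*q[1]/q[2]])
E
python3 - <<'E'
import cv2
from h import *
a=cv2.imread("pics/a_top.png")
cv2.imwrite("pics/b1.png",cv2.resize(a[150:260,225:335],(770,770))[:600])
cv2.imwrite("pics/b1.png",cv2.resize(a[150:235,225:335],(770,595),interpolation=cv2.INTER_CUBIC))
cv2.imwrite("pics/b2.png",cv2.resize(a[180:265,360:490],(780,510),interpolation=cv2.INTER_CUBIC))
b=cv2.imread("pics/a_scene.png")
cv2.imwrite("pics/b3.png",cv2.resize(b[150:235,290:390],(700,595),interpolation=cv2.INTER_CUBIC))
c=cam("top")
for n,u,v,z in [("cuprim",386,240,.072),("purple",375,203,.072),("clip",470,228,.03),("jar",389,152,.07),("bottle",469,166,.15),("box",172,258,.05),("seatcup",252,189,.084)]:
    print(n,pix2z(c,u,v,z).round(4))
E
```

```text
cuprim [ 0.4797 -0.1635  0.072 ]
purple [ 0.5781 -0.1317  0.072 ]
clip [ 0.5186 -0.4083  0.03  ]
jar [ 0.7187 -0.1673  0.07  ]
bottle [ 0.6745 -0.3549  0.15  ]
box [0.4136 0.4101 0.05  ]
seatcup [0.6042 0.1979 0.084 ]
```

View pics/b1.png

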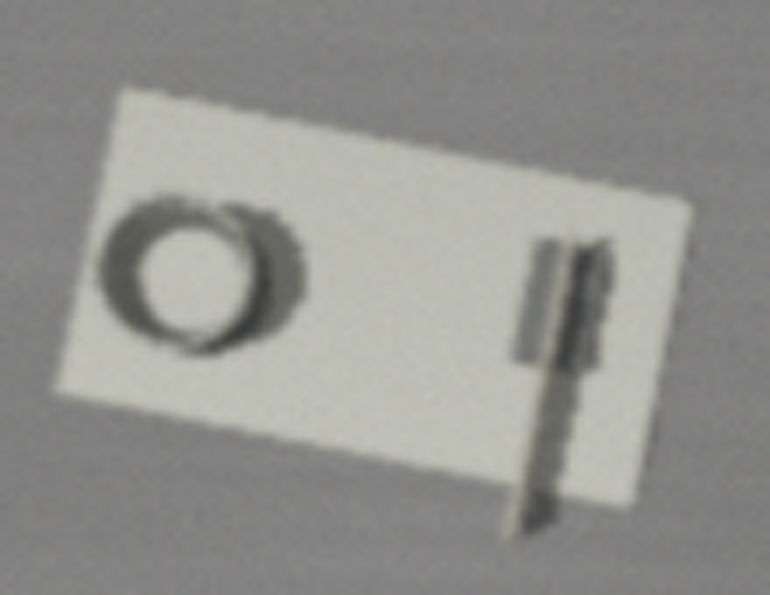

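View pics/b2.png

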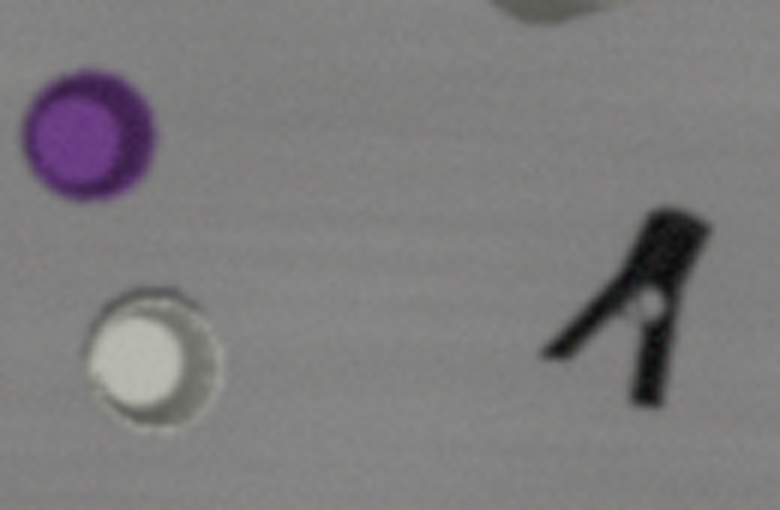

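View pics/b3.png

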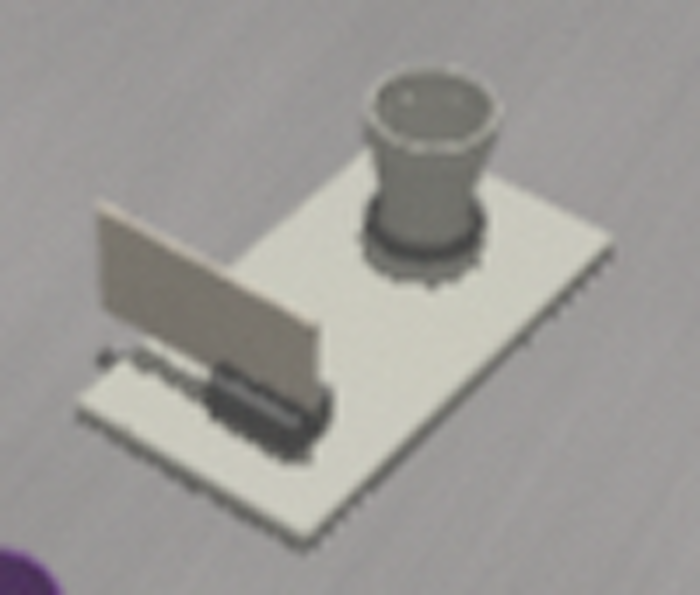

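```bash
cat > fit.py <<'E'
from h import *
from scipy.optimize import least_squares
c=cam("top")
def px(u,v,s=7,ou=225,ov=150): return ((u+.5)/s-.5+ou,(v+.5)/s-.5+ov)
ob=[((.065,.12,.012),px(125,90)),((.065,-.12,.012),px(692,200)),((-.065,-.12,.012),px(632,507)),((-.065,.12,.012),px(57,392)),
 ((-.085,-.075,.085),px(512,537))]
cs=cam("scene")
def ps(u,v): return px(u,v,7,290,150)
obs=[((.065,.12,.012),ps(612,238)),((.065,-.12,.012),ps(303,538)),((-.065,-.12,.012),ps(80,402)),((-.085,-.075,.085),ps(98,202)),((.035,-.075,.085),ps(318,325))]
def P(q,p): 
    a=q[2];return [q[0]+np.cos(a)*p[0]-np.sin(a)*p[1],q[1]+np.sin(a)*p[0]+np.cos(a)*p[1],p[2]]
def res(q,which):
    r=[]
    if 't' in which: r+= [proj(c,P(q,p))-o for p,o in ob]
    if 's' in which: r+= [proj(cs,P(q,p))-o for p,o in obs]
    return np.concatenate(r)
for w in ['t','s','ts']:
    s=least_squares(res,[.59,.13,-.18],args=(w,)); print(w,s.x.round(4),np.degrees(s.x[2]).round(2),s.fun.round(1))
q=s.x
print("seat",P(q,(-.01,.07,.012)),"edge",P(q,(-.085,-.075,.0535)))
print("rim px pred",proj(c,P(q,(-.01,.07,.084))))
# clip
def p2(u,v): return px(u,v,6,360,180)
for n,(u,v),z in [("pin",(652,305),.032),("hl",(555,350),.032),("hr",(648,402),.032),("jaw",(680,222),.032),("cup",(155,360),.072)]:
    print(n,pix2z(c,*p2(u,v),z).round(4))
E
python3 fit.py
```

```text
t [ 0.6045  0.1345 -0.1625] -9.31 [-0.8 -1.   0.9 -0.4  0.7  0.5 -0.5  0.6 -0.3  0.3]
s [ 0.6063  0.1326 -0.1664] -9.53 [ 0.7 -0.4  0.4  0.  -1.1 -0.3  0.1  0.5 -0.1  0.1]
ts [ 0.6051  0.1339 -0.163 ] -9.34 [-0.5 -1.2  1.1 -0.6  0.8  0.3 -0.3  0.4 -0.1  0.1  0.4 -0.9  0.4 -0.4
 -1.1 -0.7 -0.   0.1 -0.1 -0.3]
seat [np.float64(0.6065705622517225), np.float64(0.20463739395393585), 0.012] edge [np.float64(0.5090370338730557), np.float64(0.07372822375563465), 0.0535]
rim px pred [249.47624242 188.00823702]
pin [ 0.5117 -0.4025  0.032 ]
hl [ 0.4894 -0.3569  0.032 ]
hr [ 0.4665 -0.4009  0.032 ]
jaw [ 0.5509 -0.4156  0.032 ]
cup [ 0.4808 -0.1619  0.072 ]
```

```bash
python3 -m jog '0.4 0.5 0 0 0 0;0.7 0.95 0 0 0 0;0.7 0.95 0 0 0 0;0.7 0.95 0 0 0 0;0.7 0.95 0 0 0 0;0.7 0.95 0 0 0 0;0.7 0.95 0 0 0 0;0.7 0.95 0 0 0 0;0.7 0.95 -0.2 0 0 0;0.7 0.95 -0.2 0 0 0;0.7 0.95 -0.2 0 0 0;0.7 0.95 -0.2 0 0 0' 0
```

```text
clock: 1.65
tool_pos: [0.4731, -0.1679, 0.1903]
tcp_rot: [0.993, 0.119, 0.0, 0.0]
contact_force: [0.9, -0.0, 0.1]
grip_width: 1.002
```

```bash
python3 -m jog '0.2 0.1 0 0 0 0;0 0 0 0 0 0'
python3 - <<'E'
from h import *
o=bot.observe(); im=bot.grab_frame("wrist")[:,:,::-1].copy()
c=cam("wrist",o); print(o["tool_pos"])
cv2.imwrite("pics/c1.png",im)
print(proj(c,(.4805,-.162,.072)))
E
```

```text
clock: 1.9
tool_pos: [0.4805, -0.1654, 0.1904]
tcp_rot: [0.993, 0.12, -0.0, -0.0]
contact_force: [0.5, -0.9, 0.3]
grip_width: 1.001
[ 0.48045952 -0.16535919  0.19040664]
[313.16452815 200.53396566]
```

View pics/c1.png

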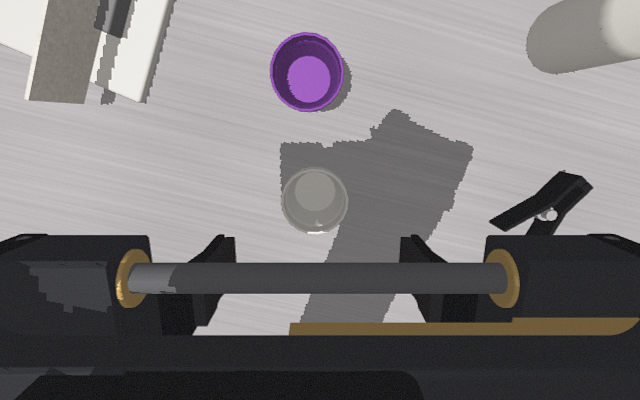

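```bash
python3 -m jog '0 0.06 -0.8 0 0 0;0 0 -0.9 0 0 0;0 0 -0.9 0 0 0;0 0 -0.7 0 0 0;0 0 -0.2 0 0 0;0 0 0 0 0 0' 0 && python3 -m jog '0 0 0 0 0 0;0 0 0 0 0 0;0 0 0 0 0 0;0 0 0 0 0 0;0 0 0 0 0 0' 255 10
```

```text
clock: 2.7
tool_pos: [0.4802, -0.1636, 0.051]
tcp_rot: [0.993, 0.119, -0.0, 0.0]
contact_force: [-0.2, 0.3, 0.5]
grip_width: 1.0
clock: 3.32
tool_pos: [0.4807, -0.1628, 0.0509]
tcp_rot: [0.993, 0.12, 0.0, 0.0]
contact_force: [-1.8, 0.1, 4.2]
grip_width: 0.682
```

```bash
python3 -m jog '0 0 0.4 0 0 0;0 0 0.8 0 0 0;0 0 0.9 0 0 0;0 0.6 0.9 0 0 0;0.1 1 0.3 0 0 0;0.1 1 0 0 0 0;0.1 1 0 0 0 0;0.1 1 0 0 0 0;0.1 1 0 0 0 0;0.1 1 0 0 0 0;0.1 1 0 0 0 0;0.2 0.9 0 0 0 0' && python3 -m jog '0 0.2 0 0 0 0;0 0 0 0 0 0;0 0 0 0 0 0'
python3 - <<'E'
from h import *
o=bot.observe(); im=bot.grab_frame("wrist")[:,:,::-1].copy()
c=cam("wrist",o); print(o["tool_pos"])
cv2.imwrite("pics/d1.png",im)
print(proj(c,(.6066,.2046,.084)))
E
```

```text
clock: 4.82
tool_pos: [0.5163, 0.1787, 0.1836]
tcp_rot: [0.993, 0.12, 0.0, 0.0]
contact_force: [1.0, -0.1, -0.5]
grip_width: 0.682
clock: 5.2
tool_pos: [0.5166, 0.1837, 0.1827]
tcp_rot: [0.993, 0.119, -0.0, 0.001]
contact_force: [0.1, -0.2, -1.6]
grip_width: 0.682
[0.51659724 0.18371928 0.18271147]
[317.75030091  88.58360033]
```

View pics/d1.png

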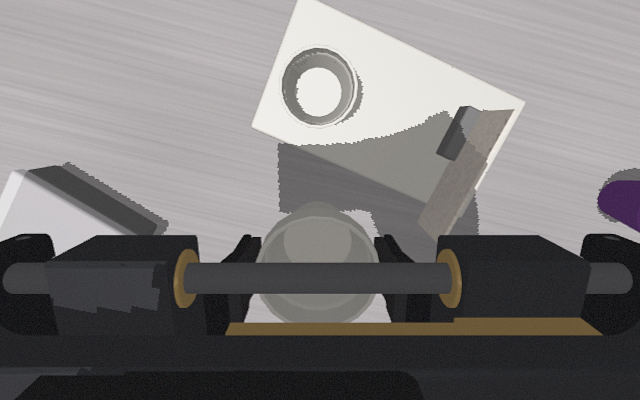

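Run:
```python
from h import *
a=cv2.imread("pics/d1.png")
cv2.imwrite("pics/d2.png",cv2.resize(a[35:140,250:390],(798,598),interpolation=cv2.INTER_CUBIC))
c=cam("wrist")
for u,v in [(318.5,87),(318,88.6)]: print(pix2z(c,u,v,.084))
print([proj(c,(.6066+.03*x,.2046+.03*y,.084)).round(1) for x,y in [(1,0),(-1,0),(0,1),(0,-1),(.7,.7),(-.7,-.7)]])
```

```text
[0.60792431 0.20431316 0.084     ]
[0.60673206 0.20441085 0.084     ]
[array([327.4,  46.4]), array([308.6, 128.5]), array([278.6,  78.7]), array([356.2,  98.5]), array([296.6,  52.1]), array([337.8, 123.5])]
```

View pics/d2.png

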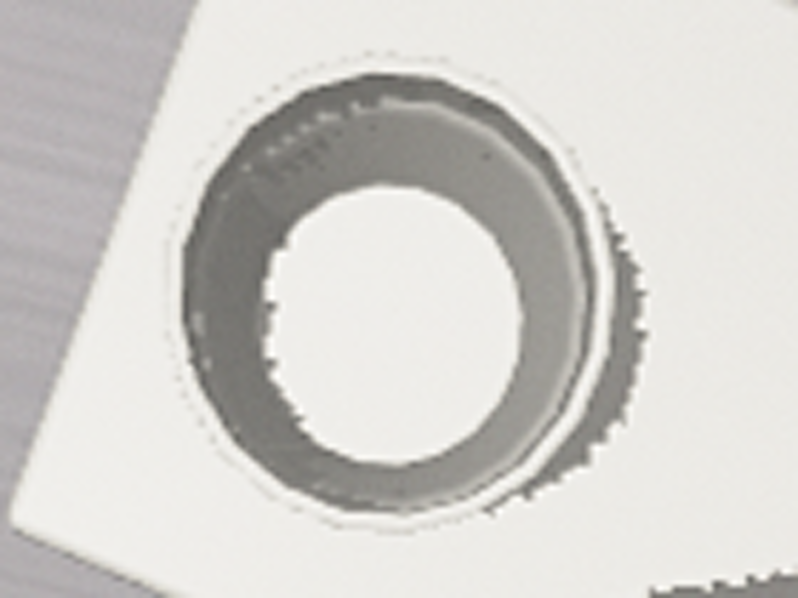

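```bash
python3 -m jog '0.7 0.2 0 0 0 0;0.8 0.2 0 0 0 0;0.7 0.1 0 0 0 0;0.1 0.02 0 0 0 0;0 0 0 0 0 0;0 0 0 0 0 0'
python3 - <<'E'
from station import bot
o=bot.observe();print(o["tool_pos"],o["contact_force"])
import cv2
cv2.imwrite("pics/e1.png",bot.grab_frame("wrist")[:,:,::-1])
E
```

```text
clock: 6.0
tool_pos: [0.6078, 0.2058, 0.1829]
tcp_rot: [0.993, 0.12, 0.0, 0.0]
contact_force: [-0.7, -0.2, 0.0]
grip_width: 0.683
[0.60784053 0.2057973  0.1828697 ] [-0.73512905 -0.15958516  0.03373005]
```

View pics/e1.png

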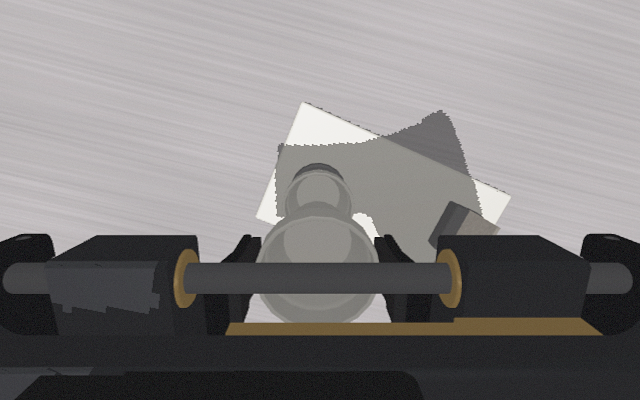

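```bash
python3 -m jog '0 -0.03 -0.5 0 0 0;0 0 -0.6 0 0 0;0 0 -0.4 0 0 0;0 0 0 0 0 0' && python3 -m jog '0 0 -0.3 0 0 0;0 0 -0.3 0 0 0;0 0 -0.1 0 0 0;0 0 0 0 0 0'
```

```text
clock: 6.55
tool_pos: [0.6075, 0.2043, 0.1208]
tcp_rot: [0.993, 0.12, -0.001, 0.0]
contact_force: [-0.1, -0.1, -0.3]
grip_width: 0.682
clock: 7.05
tool_pos: [0.6084, 0.2049, 0.0944]
tcp_rot: [0.993, 0.12, -0.0, 0.0]
contact_force: [-0.6, -0.8, -0.6]
grip_width: 0.683
```

```bash
python3 -m jog '0 0 -0.06 0 0 0;0 0 -0.03 0 0 0;0 0 0 0 0 0' && python3 -m jog '0 0 0 0 0 0;0 0 0 0 0 0;0 0 0 0 0 0;0 0 0 0 0 0' 0
```

```text
clock: 7.42
tool_pos: [0.6095, 0.2055, 0.093]
tcp_rot: [0.993, 0.12, 0.001, -0.0]
contact_force: [-1.0, -1.2, 11.4]
grip_width: 0.68
clock: 7.92
tool_pos: [0.6084, 0.2048, 0.0908]
tcp_rot: [0.993, 0.12, -0.0, 0.0]
contact_force: [-0.5, 0.1, 0.4]
grip_width: 0.979
```

```bash
python3 -m jog '0 0 0.3 0 0 0;0 0 0.8 0 0 0;0 0 0.9 0 0 0;-0.6 0 0.6 0 0 0;-0.9 -0.3 0 0 0 0;-0.7 -0.3 0 0 0 0;0 0 0 0 0 0;0 0 0 0 0 0'
python3 - <<'E'
from h import *
o=bot.observe(); c=cam("wrist",o)
im=bot.grab_frame("wrist")[:,:,::-1].copy()
cv2.imwrite("pics/f1.png",im)
print([proj(c,(.6075+.03*x,.2045+.03*y,.110)).round(1) for x,y in [(0,0),(1,0),(-1,0),(0,1),(0,-1)]])
t=bot.grab_frame("scene")[:,:,::-1]; cv2.imwrite("pics/f2.png",cv2.resize(t[140:240,290:410],(720,600),interpolation=cv2.INTER_CUBIC))
E
```

```text
clock: 8.93
tool_pos: [0.5211, 0.181, 0.1958]
tcp_rot: [0.993, 0.119, 0.001, 0.0]
contact_force: [0.0, -0.3, 0.0]
grip_width: 0.999
[array([313.2,  91.4]), array([323.3,  47.1]), array([303.8, 133.1]), array([272.2,  80.9]), array([353.7, 101.8])]
```

View pics/f1.png

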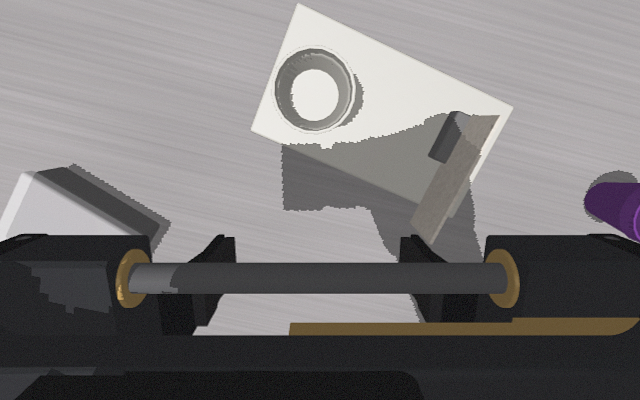

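View pics/f2.png

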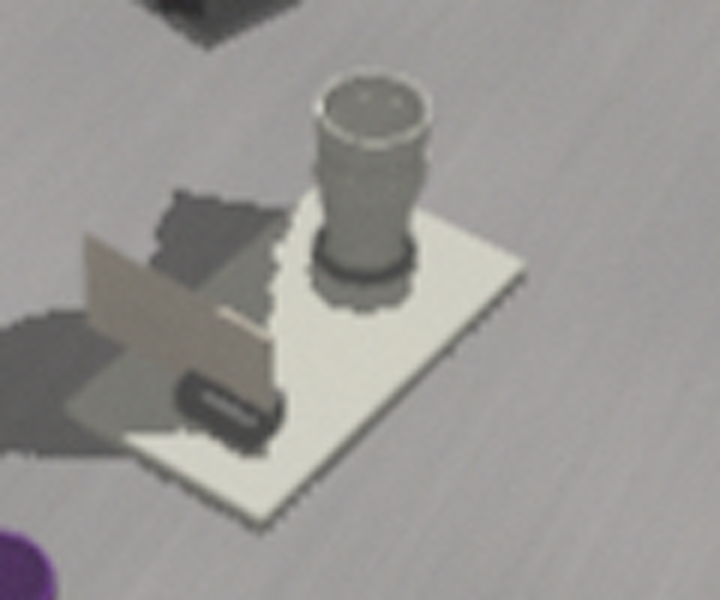

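Run:
```python
from h import *
c=cam("scene")
print([proj(c,(.6075,.2045,z)).round(1) for z in (.11,.115,.12)], (372.5/6-.5+290,109.5/6-.5+140))
a=cv2.imread("pics/f2.png")
o=bot.observe(); c=cam("wrist",o); a=cv2.imread("pics/f1.png")
# stand/card overlay
q=(.606,.1339,-.163)
def P(p):
    return [q[0]+np.cos(q[2])*p[0]-np.sin(q[2])*p[1],q[1]+np.sin(q[2])*p[0]+np.cos(q[2])*p[1],p[2]]
b=cv2.resize(a[80:245,390:530],None,fx=3.6,fy=3.6,interpolation=cv2.INTER_CUBIC)
for n,p in dict(front_top=(-.085,-.075,.085),front_bot=(-.085,-.075,.022),back_top=(.035,-.075,.085),cornerRF=(.065,-.12,.012)).items(): 
    u=proj(c,P(p)); print(n,u.round(1)); cv2.circle(b,tuple(((u-[390,80]+.5)*3.6).astype(int)),3,(0,0,255),-1)
cv2.imwrite("pics/f3.png",b)
```

```text
[array([351.7, 158.2]), array([351.8, 157. ]), array([351.9, 155.7])] (351.5833333333333, 157.75)
front_top [432.  243.6]
front_bot [412.1 222.1]
back_top [503. 114.]
cornerRF [517.5 104.9]
```

View pics/f3.png

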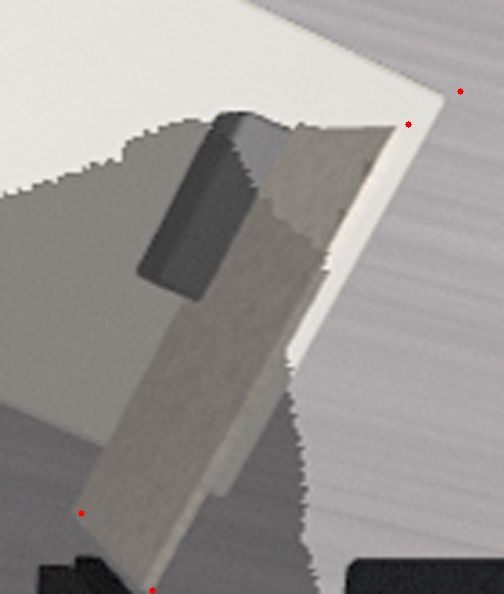

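```bash
cat > fit2.py <<'E'
import io,contextlib
with contextlib.redirect_stdout(io.StringIO()):
    from fit import *
o=bot.observe(); cw=cam("wrist",o)
k=lambda u,v:((u+.5)/3.6-.5+390,(v+.5)/3.6-.5+80)
obw=[((-.065,.12,.012),(251.5,129.5)),((.065,.12,.012),(298,2.5)),((.065,-.12,.012),k(443,99)),((.035,-.075,.085),k(397,126)),((-.085,-.075,.022),k(76,518)),((-.085,-.075,.085),k(149,590))]
def res2(q,w):
    r=[]
    if 'w' in w: r+=[proj(cw,P(q,p))-u for p,u in obw]
    r=np.concatenate(r) if r else np.zeros(0)
    if 't' in w or 's' in w: r=np.concatenate([r,res(q,w)])
    return r
for w in ['w','t','s','wts']:
    s=least_squares(res2,[.59,.13,-.18],args=(w,)); print(w,s.x.round(4),np.degrees(s.x[2]).round(2),s.fun.round(1))
    q=s.x; print(" seat",np.round(P(q,(-.01,.07,.012)),4),"edge",np.round(P(q,(-.085,-.075,.0535)),4))
E
python3 fit2.py
```

```text
w [ 0.605   0.1345 -0.1688] -9.67 [-3.3  1.7 -1.5 -2.   3.8 -0.5  1.7  1.1 -0.1 -0.5 -0.8  1.2]
 seat [0.6069 0.2052 0.012 ] edge [0.5086 0.0749 0.0535]
t [ 0.6045  0.1345 -0.1625] -9.31 [-0.8 -1.   0.9 -0.4  0.7  0.5 -0.5  0.6 -0.3  0.3]
 seat [0.606  0.2052 0.012 ] edge [0.5085 0.0742 0.0535]
s [ 0.6063  0.1326 -0.1664] -9.53 [ 0.7 -0.4  0.4  0.  -1.1 -0.3  0.1  0.5 -0.1  0.1]
 seat [0.608  0.2032 0.012 ] edge [0.51   0.0727 0.0535]
wts [ 0.605   0.1345 -0.168 ] -9.62 [-3.2  1.8 -1.6 -1.9  3.9 -0.6  1.8  1.1  0.  -0.5 -0.7  1.2 -0.6 -1.3
  1.  -0.3  0.5  0.5 -0.6  0.2 -0.5  0.3  0.6 -0.8  0.2 -0.6 -1.1 -0.9
  0.  -0.1 -0.2 -0.5]
 seat [0.6068 0.2052 0.012 ] edge [0.5086 0.0747 0.0535]
```

```bash
python3 -m jog '0 -0.6 0 0 0 -0.2;-0.1 -1 0 0 0 -0.3;-0.1 -1 0 0 0 -0.3;-0.1 -1 0 0 0 -0.3;-0.1 -1 0 0 0 -0.3;-0.1 -1 0 0 0 -0.3;-0.1 -1 0 0 0 -0.3;-0.1 -1 0 0 0 -0.3;-0.1 -1 0 0 0 -0.3;-0.1 -1 0 0 0 -0.3;-0.1 -1 0 0 0 -0.3;-0.1 -1 0 0 0 -0.3' 0 && python3 -m jog '0 -1 0 0 0 -0.3;0 -0.8 0 0 0 -0.2;0 -0.5 0 0 0 0;0 0 0 0 0 0;0 0 0 0 0 0'
python3 - <<'E'
from h import *
o=bot.observe(); c=cam("wrist",o); print(R.from_quat(o["tcp_rot"]).as_matrix()[:,0],o["joint_positions"].round(2))
im=bot.grab_frame("wrist")[:,:,::-1].copy()
cv2.imwrite("pics/g1.png",im)
E
```

```text
clock: 10.52
tool_pos: [0.4763, -0.2855, 0.1948]
tcp_rot: [0.983, -0.186, -0.0, 0.0]
contact_force: [1.0, -1.0, 0.2]
grip_width: 1.001
clock: 11.15
tool_pos: [0.477, -0.3737, 0.1949]
tcp_rot: [0.974, -0.226, -0.0, -0.0]
contact_force: [0.6, -0.0, 0.8]
grip_width: 0.998
[ 8.97631404e-01 -4.40746868e-01 -2.47522062e-04] [ 0.87  0.33 -0.35  1.54  0.11  1.3  -1.52]
```

View pics/g1.png

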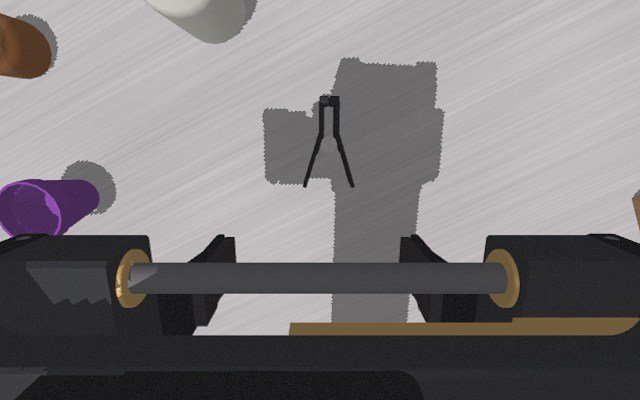

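Run:
```python
from h import *
c=cam("wrist")
a=cv2.imread("pics/g1.png")
cv2.imwrite("pics/g2.png",cv2.resize(a[90:195,275:380],(600,600),interpolation=cv2.INTER_CUBIC))
```

```text
(no output)
```

View pics/g2.png

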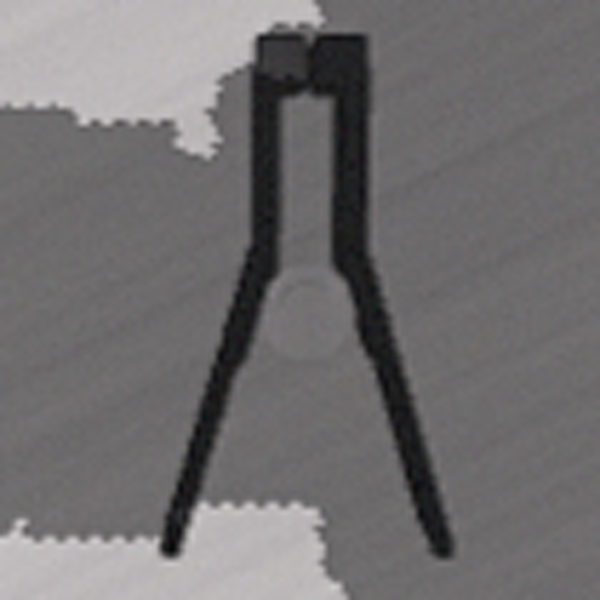

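Run:
```python
from h import *
c=cam("wrist"); s=600/105
k=lambda u,v:((u+.5)/s-.5+275,(v+.5)/s-.5+90)
for z in (.032,.016):
    p={n:pix2z(c,*k(*u),z) for n,u in dict(pin=(307,318),jaw=(312,35),hl=(168,555),hr=(448,555)).items()}
    m=(p["hl"]+p["hr"])/2
    d=p["jaw"]-m; print(z,{n:v[:2].round(4) for n,v in p.items()}, "yaw",np.degrees(np.arctan2(d[1],d[0])),"len",np.hypot(*d[:2]),np.linalg.norm(p["hl"]-p["hr"]),np.linalg.norm(p["jaw"]-p["pin"]))
    x=d/np.linalg.norm(d); print("grip",p["pin"]-.04*x)
o=bot.observe();print(np.degrees(np.arctan2(*R.from_quat(o["tcp_rot"]).as_matrix()[[1,0],0])))
```

```text
0.032 {'pin': array([ 0.5134, -0.403 ]), 'jaw': array([ 0.5545, -0.4237]), 'hl': array([ 0.487 , -0.3631]), 'hr': array([ 0.4652, -0.4075])} yaw -26.12282605310304 len 0.08735920897639052 0.049488040906792444 0.04603883730421244
grip [ 0.47747292 -0.38540816  0.032     ]
0.016 {'pin': array([ 0.5121, -0.4029]), 'jaw': array([ 0.5552, -0.4247]), 'hl': array([ 0.4844, -0.361 ]), 'hr': array([ 0.4615, -0.4076])} yaw -26.122826053103033 len 0.09165803593792263 0.051923279584159834 0.0483043453988934
grip [ 0.47615827 -0.3853341   0.016     ]
-26.133183341320134
```

```bash
python3 -m jog '0 -0.29 -0.6 0 0 0;0 0 -0.9 0 0 0;0 0 -0.9 0 0 0;0 0 -0.9 0 0 0;0 0 -0.7 0 0 0;0 0 -0.4 0 0 0;0 0 -0.2 0 0 0;0 0 0 0 0 0;0 0 0 0 0 0' 0
python3 - <<'E'
from h import *
cv2.imwrite("pics/h1.png",bot.grab_frame("wrist")[:,:,::-1])
E
```

```text
clock: 12.32
tool_pos: [0.4771, -0.3871, 0.0121]
tcp_rot: [0.974, -0.227, 0.001, 0.0]
contact_force: [-0.4, -0.3, 0.7]
grip_width: 1.001
```

View pics/h1.png

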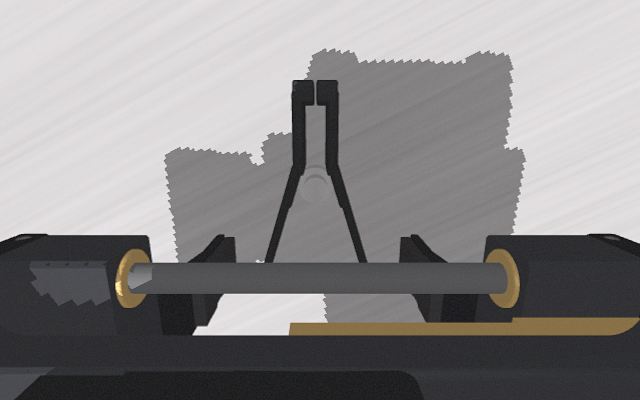

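```bash
python3 -m jog '0 0 -0.13 0 0 0;0 0 0 0 0 0;0 0 0 0 0 0' 0 && python3 -m jog '0 0 0 0 0 0;0 0 0 0 0 0;0 0 0 0 0 0;0 0 0 0 0 0;0 0 0 0 0 0;0 0 0 0 0 0;0 0 0 0 0 0;0 0 0 0 0 0' 255 30
python3 - <<'E'
from h import *
cv2.imwrite("pics/h2.png",bot.grab_frame("wrist")[:,:,::-1])
E
```

```text
clock: 12.75
tool_pos: [0.4764, -0.3867, 0.0058]
tcp_rot: [0.974, -0.227, -0.0, 0.0]
contact_force: [-0.2, -0.1, -1.1]
grip_width: 0.997
clock: 13.75
tool_pos: [0.4765, -0.3867, 0.0058]
tcp_rot: [0.974, -0.227, 0.0, 0.0]
contact_force: [-0.3, -0.8, 0.6]
grip_width: 0.282
```

View pics/h2.png

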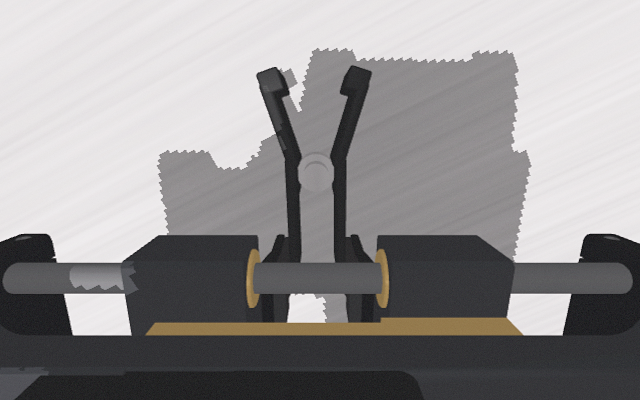

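```bash
python3 -m jog '0 0 0.4 0 0 0;0 0 0.8 0 0 0;0 0 0.9 0 0 0;0 0.4 0.8 0 0 0;-0.1 0.8 0.5 0 0 0.2;-0.2 1 0.2 0 0 0.2;-0.2 1 0 0 0 0.2;-0.2 1 0 0 0 0.2;-0.2 1 0 0 0 0.2;-0.1 1 0 0 0 0.2;-0.1 1 0 0 0 0.2;-0.1 1 0 0 0 0.2' && python3 -m jog '-0.1 1 0 0 0 0.05;-0.1 1 0 0 0 0;0 0.8 0 0 0 0;0 0.6 0 0 0 0;0 0.3 0 0 0 0;0 0 0 0 0 0;0 0 0 0 0 0'
python3 - <<'E'
from h import *
o=bot.observe(); print(np.degrees(np.arctan2(*R.from_quat(o["tcp_rot"]).as_matrix()[[1,0],0])))
cv2.imwrite("pics/i1.png",bot.grab_frame("wrist")[:,:,::-1])
E
```

```text
clock: 15.3
tool_pos: [0.4284, -0.0574, 0.1508]
tcp_rot: [0.996, -0.089, 0.001, 0.0]
contact_force: [0.2, 1.0, 0.5]
grip_width: 0.284
clock: 16.18
tool_pos: [0.4206, 0.0882, 0.1498]
tcp_rot: [0.996, -0.086, -0.0, 0.0]
contact_force: [-0.1, -0.5, 0.1]
grip_width: 0.283
-9.830359855713986
```

View pics/i1.png

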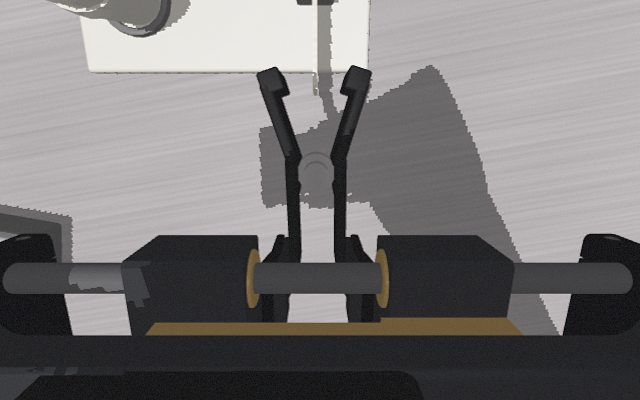

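Run:
```python
from h import *
o=bot.observe(); c=cam("wrist",o)
a=cv2.imread("pics/i1.png")
cv2.imwrite("pics/i2.png",cv2.resize(a[50:190,240:390],(640,597),interpolation=cv2.INTER_CUBIC))
Rt=R.from_quat(o["tcp_rot"]).as_matrix(); z=o["tool_pos"][2]+.026
for n,uv in dict(pin=(316,167),tipL=(290,92),tipR=(340,92),frontL=(268,68),frontR=(360,68)).items():
    p=pix2z(c,*uv,z); print(n,(Rt.T@(p-o["tool_pos"])*1000).round(1))
e=np.array([.509,.0742,.0535])
xs=np.array([np.cos(-.168),np.sin(-.168),0])
for z in(.022,.085):
  for d in (0,.02,.05): 
    e[2]=z; print(z,d,proj(c,e+d*xs).round(1))
```

```text
pin [ 51.   -0.4 -26. ]
tipL [ 80.6 -10.6 -26. ]
tipR [ 80.5   9.1 -26. ]
frontL [ 89.3 -18.9 -26. ]
frontR [ 89.3  16.6 -26. ]
0.022 0 [315.6  95.4]
0.022 0.02 [315.4  69.8]
0.022 0.05 [315.2  29.7]
0.085 0 [315.1  88.6]
0.085 0.02 [314.9  55.4]
0.085 0.05 [314.6   2.6]
```

View pics/i2.png

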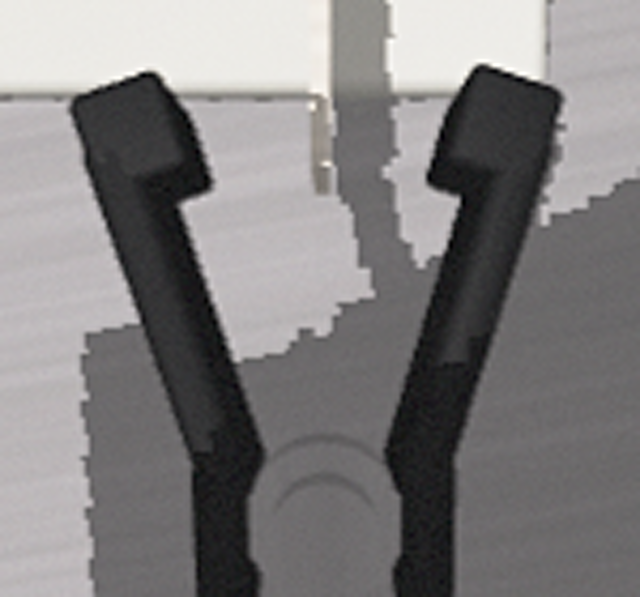

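```bash
python3 -m jog '0 0 -0.4 0 0 0;0 0 -0.7 0 0 0;0 0 -0.7 0 0 0;0 0 -0.6 0 0 0;0 0 -0.2 0 0 0;0 0 -0.06 0 0 0;0 0 0 0 0 0;0 0 0 0 0 0'
python3 - <<'E'
from h import *
o=bot.observe(); c=cam("wrist",o)
print(np.degrees(np.arctan2(*R.from_quat(o["tcp_rot"]).as_matrix()[[1,0],0])))
a=bot.grab_frame("wrist")[:,:,::-1]
cv2.imwrite("pics/j1.png",a)
e=np.array([.509,.0742,.085]);print(proj(c,e))
E
```

```text
clock: 17.23
tool_pos: [0.421, 0.0893, 0.044]
tcp_rot: [0.996, -0.085, 0.001, 0.0]
contact_force: [-0.5, 0.3, -0.9]
grip_width: 0.283
-9.765521174226132
[316.65907074  61.39906952]
```

View pics/j1.png

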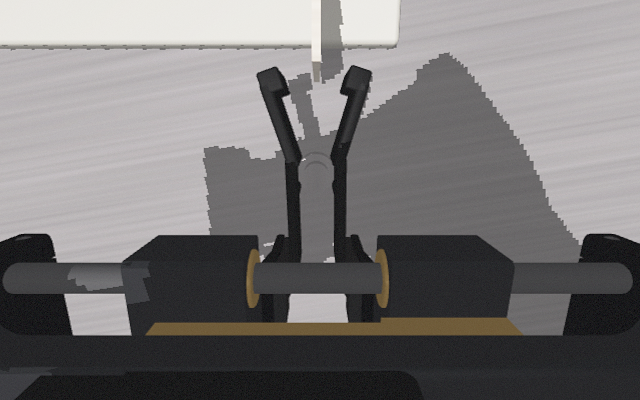

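```bash
python3 -m jog '0.3 -0.05 0 0 0 0;0.3 -0.05 0 0 0 0;0.1 -0.02 0 0 0 0;0 0 0 0 0 0;0 0 0 0 0 0'
python3 - <<'E'
from h import *
o=bot.observe(); c=cam("wrist",o)
print(np.degrees(np.arctan2(*R.from_quat(o["tcp_rot"]).as_matrix()[[1,0],0])))
a=bot.grab_frame("wrist")[:,:,::-1]
cv2.imwrite("pics/k1.png",a)
t=bot.grab_frame("scene")[:,:,::-1]; cv2.imwrite("pics/k2.png",cv2.resize(t[120:250,240:400],(738,600),interpolation=cv2.INTER_CUBIC))
e=np.array([.509,.0742,.085]);print(proj(c,e))
d=np.array([.509,.0742])-o["tool_pos"][:2]; print("edge ahead of tcp",d@[.986,-.167],d@[.167,.986])
Rt=R.from_quat(o["tcp_rot"]).as_matrix()
# distances on plane of clip mid/top
z=o["tool_pos"][2]+.026
for n,uv in dict(inL=(289,92),inR=(341,92),fL=(284,72),fR=(346,72)).items(): print(n,(Rt.T@(pix2z(c,*uv,z)-o["tool_pos"])*1000).round(1))
E
```

```text
clock: 17.9
tool_pos: [0.4481, 0.0845, 0.0432]
tcp_rot: [0.996, -0.085, -0.0, 0.0]
contact_force: [0.7, 0.2, 0.0]
grip_width: 0.283
-9.748306416546827
[316.65468139 143.49741044]
edge ahead of tcp 0.06173222528824628 -3.6477905373887145e-05
inL [ 80.6 -11.  -26. ]
inR [ 80.5   9.5 -26. ]
fL [ 87.9 -12.8 -26. ]
fR [ 87.9  11.3 -26. ]
```

View pics/k1.png

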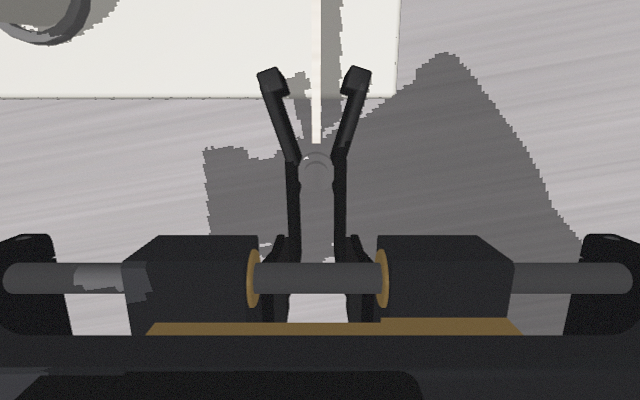

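View pics/k2.png

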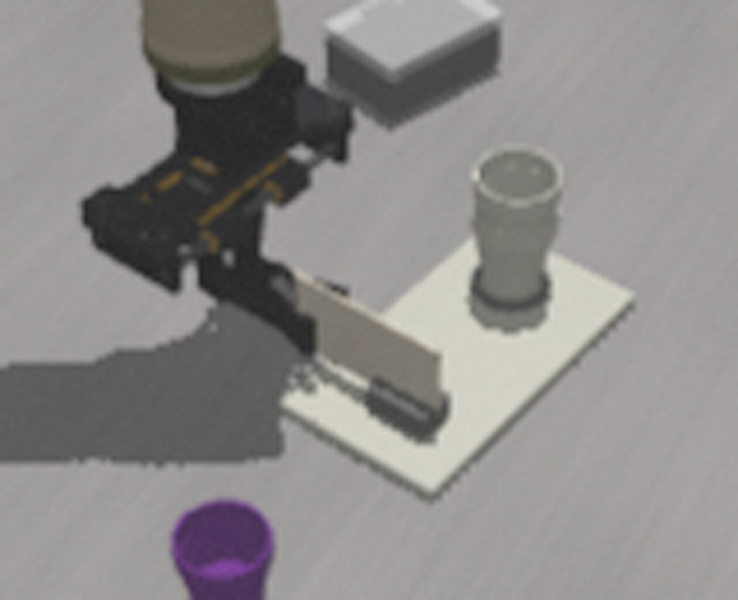

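```bash
python3 -m jog '0 0 0 0 0 0;0 0 0 0 0 0' && python3 -c "
from station import bot
print(bot.hand_in())"
```

```text
clock: 18.25
tool_pos: [0.4484, 0.0845, 0.0434]
tcp_rot: [0.996, -0.085, 0.0, 0.0]
contact_force: [0.4, -0.3, -0.8]
grip_width: 0.281
the job is handed in; nothing more can be done
None
```

The loose white cup is nested in the seated cup and let go, and the job was handed in at about 18 s with the clip held squeezed open over the card's front edge. `hand_in()` gave no verdict, so the result rests on my own checks.

**Cup:**
- The lowering contact force rose briefly to about 11 N, and the cup dropped the last few millimetres home when released.
- The rim position in the scene and wrist images matches a fully nested rim at 110 mm. It is centred on the seat to about 1–2 mm.

**Clip:**
- It is gripped at 30 N at the stop. The opening reads 0.28, which is about 24.5 mm across the handles.
- The jaw tips are about 20 mm behind the card edge (±3 mm), roughly 10 mm either side of the card, with mid thickness at about 53 mm height.
- The tool's yaw is −9.7°, against −9.6° fitted for the stand. The wrist force stayed within noise, under 1 N, so there is no sign of contact with the card or stand.

**Disagreements:**
- The three cameras' fits of the stand differed by about 2 mm and 0.4°.
- The wrist fit alone left residuals of up to 4 px at the stand's corners. This is well inside the allowed margins.

I never touched the bottle, jar or tip box. I did not measure their positions again at the end.

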